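Stand the capped paint pots in their drip saucers

ROBOT

A 7-joint arm with a two-finger parallel gripper is mounted at the origin on the work surface. World frame = base frame: x ahead of the robot, y to its left, z up, the work surface at z = 0. Lengths are in m, angles in rad, forces in N, time in s.
With the tool pointing down it reaches from about 0.4 to 0.9 m from the base axis. Payload 5.6 kg.
Tool frame: the origin (TCP) lies between the finger pads; the fingertips stand 8 mm ahead of it and the grasp point (between the pads) lies 11 mm behind it; z points along the fingers, x is the direction in which the jaws open and shut, and the axes are right-handed (so a half turn about z gives the same grasp; the last joint's range is limited). The gripper opens to 92 mm and grips with 3 to 60 N. Pads are 20 mm wide; open, the fingers measure 128 mm over their backs; the gripper's body (75 mm by 189 mm) begins 69 mm behind the grasp point.
Start: joints at [-0.043, 0.468, -0.012, 1.603, 0.006, 1.071, -0.056], TCP at [0.65, -0, 0.223] pointing down, gripper open.
Joint ranges: [-2.53, 2.53], [-0.31, 2.02], [-1.57, 1.55], [0.28, 2.44], [-1.29, 4.43], [0.15, 1.84], [-2.92, 2.92]. Speed limits (rad/s): [2.57, 2.57, 3.14, 3.14, 3.14, 3.14, 3.14].

INTERFACE

Orientations are given as a unit quaternion [x, y, z, w].
In Python, from bench import telemetry, imaging, job, finder gives the robot as it stands.
- The arm moves only by the tool apply_moves, never from a script. Its argument "series" is a list of rows, each a list of 3 entries, a list of its own where there are three numbers: the shift along the world's x, y, z in mm, then the turn about the world's z in degrees, then the finger opening in mm, from 0 to 91.9. A call has 1 to 8 rows; each row is the pose to reach, as a shift and turn from the pose measured when the call began; what a row does not reach only later rows make up. A row lasts 1/8 s, in which the tool goes at most 62.5 mm and 10.7 degrees, less where a joint would pass 70% of its speed; a pose out of reach is approached as far as the arm can. A call with a gripper value outside its range is refused whole. The fingers move at their own pace and stop on an object; the grip force is fixed at half the most. Time passes only in rows, so rows that repeat a pose let the fingers close. It gives the time, the measured TCP pose, the force and the opening at its end, in the units of the state.
- telemetry.observe(): the state, without advancing time (a new reading comes with each control period).
- imaging.get_image(name): name is "scene" or "side" or "wrist"; returns a dict with "pixels" (384x512x3 uint8, red, green, blue), "K" (3x3 intrinsics, pixels), "distortion" ([k1, k2, p1, p2, k3] as OpenCV has them; the pictures are not rectified), "R" (3x3) and "t" (3): a world point X has camera coordinates R X + t. Camera axes: x right, y down, z forward; pixel columns grow to the right and rows downward; lengths in m; the calibration is good to about 2 mm. A picture is of the moment at which its call begins. There is no depth.
- job.hand_in(): hands the job in, once; it reports no verdict.
Trained networks look in the newest picture that a camera, given by its name, has taken for a name from the list of things; names that differ only in an ending like _2 or _b are one class to them, and where a whole thing is asked for, a point or a joint stands for the part that bears it (a point fixed in the world has none). Each returns a list of dicts, best first, with "conf" (0 to 1); they miss things now and then, are a little off and sometimes report something else, mostly with a low value. They report only what shows in the picture. A call takes as long as a camera call.
- finder.find_in(camera, target): "location" ([x, y, z] in m, in world coordinates, good to about 4 mm: the middle of the surface that is visible of it).
The state is a dict: "time_s": time; "q": joint angles; "joint_vel": joint speeds; "joint_efforts": joint torques, N m; "tool_pos": TCP position; "tool_rot": TCP orientation; "contact_force": force on the tool from outside, world axes, zero at the start; "ft_torque": the same for the moment, N m; "width": finger opening in m.
Only numpy, scipy, OpenCV 4.12 (cv2) and the standard library are available. Lean on these libraries where they do the work, as an engineer would, in place of code of your own. Each camera call takes 0.05 s, during which the arm holds its last target.

TASK

Clear the painting bench: stand each of the four capped paint pots in the terracotta drip saucer made for it, the smallest pot in the smallest saucer and so on in order of size up to the largest pot in the largest saucer. Keep the pots upright and lower each one in gently rather than dropping it, so that all four end upright and flat inside their rims, released. Leave the open pot and the rinse bowl where they stand.

Things in the scene. Friction and masses are not known exactly. Their poses are not given: they have to be found in the camera images.
- pot_26_centre (a point): The smallest capped paint pot: an upright closed straight cylinder, white plastic with a black ribbed screw lid (the top 14 mm), diameter 26 mm, height 56 mm, about 50 g, standing loose on the table or its thin mats (z = 0). The point is its centre, half-way up; z is its axis.
- pot_36_centre (a point): The second smallest capped paint pot: an upright closed straight cylinder, white plastic with a black ribbed screw lid (the top 14 mm), diameter 36 mm, height 62 mm, about 90 g, standing loose on the table or its thin mats (z = 0). The point is its centre, half-way up; z is its axis.
- pot_46_centre (a point): The second largest capped paint pot: an upright closed straight cylinder, white plastic with a black ribbed screw lid (the top 14 mm), diameter 46 mm, height 68 mm, about 140 g, standing loose on the table or its thin mats (z = 0). The point is its centre, half-way up; z is its axis.
- pot_56_centre (a point): The largest capped paint pot: an upright closed straight cylinder, white plastic with a black ribbed screw lid (the top 14 mm), diameter 56 mm, height 74 mm, about 220 g, standing loose on the table or its thin mats (z = 0). The point is its centre, half-way up; z is its axis.
- saucer_46_floor (a point): The smallest drip saucer, made for the smallest pot (diameter 26 mm): a shallow round terracotta dish, fixed to the table, inner diameter 46 mm, outer diameter 54 mm, inner floor 3 mm and rim top 8 mm above the table. The point is the centre of its inner floor; z is up.
- saucer_57_floor (a point): The second smallest drip saucer, made for the second smallest pot (diameter 36 mm): a shallow round terracotta dish, fixed to the table, inner diameter 57 mm, outer diameter 65 mm, inner floor 3 mm and rim top 8 mm above the table. The point is the centre of its inner floor; z is up.
- saucer_68_floor (a point): The second largest drip saucer, made for the second largest pot (diameter 46 mm): a shallow round terracotta dish, fixed to the table, inner diameter 68 mm, outer diameter 76 mm, inner floor 3 mm and rim top 8 mm above the table. The point is the centre of its inner floor; z is up.
- saucer_80_floor (a point): The largest drip saucer, made for the largest pot (diameter 56 mm): a shallow round terracotta dish, fixed to the table, inner diameter 80 mm, outer diameter 88 mm, inner floor 3 mm and rim top 8 mm above the table. The point is the centre of its inner floor; z is up.
- open_pot_centre (a point): An empty white plastic pot with no lid, diameter 42 mm, height 50 mm, loose; to be left alone. The point is its centre, half-way up.
- rinse_bowl_centre (a point): A white ceramic rinse bowl, rim diameter 84 mm, height 40 mm, loose; to be left alone. The point is on its axis, half-way up.

How it is judged:
At the end, for the whole second after the job is handed in: Each capped pot stands at rest in the saucer of its own size rank: axis within 14 mm of the saucer's centre (anywhere inside the rim), foot within 3 mm of its floor, upright within 0.06 rad. Open pot and rinse bowl within 25 mm of their starts, upright within 0.2 rad (horizontal distance between pot_26_centre and saucer_46_floor below 0.014 m and z of pot_26_centre in the frame of saucer_46_floor below 0.031 m and angle between each of pot_26_centre, pot_36_centre, pot_46_centre, pot_56_centre's own z axis and vertical below 0.06 rad and linear speed of each of pot_26, pot_36, pot_46, pot_56 below 0.02 m/s and horizontal distance between pot_36_centre and saucer_57_floor below 0.014 m and z of pot_36_centre in the frame of saucer_57_floor below 0.034 m and horizontal distance between pot_46_centre and saucer_68_floor below 0.014 m and z of pot_46_centre in the frame of saucer_68_floor below 0.037 m and horizontal distance between pot_56_centre and saucer_80_floor below 0.014 m and z of pot_56_centre in the frame of saucer_80_floor below 0.04 m and distance of each of open_pot_centre, rinse_bowl_centre from where it was at the start of the episode below 0.025 m and angle between each of open_pot_centre, rinse_bowl_centre's own z axis and vertical below 0.2 rad); the robot touches nothing.
It fails at once if a capped pot is tipped over (0.8 rad) (angle between any of pot_26_centre, pot_36_centre, pot_46_centre, pot_56_centre's own z axis and vertical above 0.8 rad).
It fails at once if a capped pot is let go more than 20 mm above its saucer ((horizontal distance between pot_26_centre and saucer_46_floor below 0.03 m and z of pot_26_centre in the frame of saucer_46_floor above 0.048 m and contact force between the fingers and pot_26 below 0.05 N) or (horizontal distance between pot_36_centre and saucer_57_floor below 0.03 m and z of pot_36_centre in the frame of saucer_57_floor above 0.051 m and contact force between the fingers and pot_36 below 0.05 N) or (horizontal distance between pot_46_centre and saucer_68_floor below 0.03 m and z of pot_46_centre in the frame of saucer_68_floor above 0.054 m and contact force between the fingers and pot_46 below 0.05 N) or (horizontal distance between pot_56_centre and saucer_80_floor below 0.03 m and z of pot_56_centre in the frame of saucer_80_floor above 0.057 m and contact force between the fingers and pot_56 below 0.05 N)).
It fails at once if the open pot or the rinse bowl is shifted by more than 25 mm or tipped (distance of any of open_pot_centre, rinse_bowl_centre from where it was at the start of the episode above 0.025 m or angle between any of open_pot_centre, rinse_bowl_centre's own z axis and vertical above 0.5 rad).
It also fails if it takes over 117 s, if anything falls off the work surface, if the arm or the gripper's body presses on something with over 40 N, if the wrist force passes 120 N, or if a joint passes its speed limit or range.

## Working session

There is one attempt and no reset: what is moved stays moved. The work goes in short steps, Python scripts to look and compute and a tool call to move; the robot and the scene stay as the last step left them, time stands still between calls to the robot, and variables do not carry over. Pictures are saved under pics/ and viewed, and the job is handed in when it is done.

Besides the shell and the picture viewer there is one more tool, called after ">>>" as name(argument=value, ...), one argument or row to a line, values as JSON. apply_moves: Moves the arm, as the interface text tells. Its arguments: {"type":"object","properties":{"series":{"type":"array","items":{"type":"array"}}},"required":["series"]}

```bash
mkdir -p pics
python3 - <<'E'
from bench import telemetry, imaging, job, finder
import cv2
s=telemetry.observe(); print(s['time_s'],s['tool_pos'],s['tool_rot'],s['width'])
for c in ['scene','side','wrist']:
    im=imaging.get_image(c); cv2.imwrite(f'pics/a_{c}.png',im['pixels'][:,:,::-1])
    print(c,im['K'].tolist() if hasattr(im['K'],'tolist') else im['K'],im['distortion'],im['R'],im['t'])
    for n in ['pot_26_centre','pot_36_centre','pot_46_centre','pot_56_centre','saucer_46_floor','saucer_57_floor','saucer_68_floor','saucer_80_floor','open_pot_centre','rinse_bowl_centre']:
        if c!='wrist': print(n,[( [round(float(v),4) for v in d['location']],round(float(d['conf']),2)) for d in finder.find_in(c,n)[:4]])
print(telemetry.observe()['time_s'])
E
```

```text
0.0 [ 6.49436093e-01 -7.83973828e-05  2.21633743e-01] [ 9.99999614e-01 -2.77539200e-05 -8.75169669e-04  7.53594103e-05] 0.09204280547206159
scene [[477.5505181969981, 0.0, 255.63380218629874], [0.0, 477.5505181969981, 182.0679625513562], [0.0, 0.0, 1.0]] [-0.146588  0.        0.        0.        0.      ] [[-0.40558465  0.91398699  0.01135222]
 [ 0.59479021  0.27332982 -0.75598639]
 [-0.69406462 -0.29986428 -0.65448889]] [ 0.23070713 -0.25517955  1.51481953]
pot_26_centre [([0.6111, -0.1361, 0.0399], 0.55)]
pot_36_centre [([0.6019, -0.2982, 0.0378], 0.78), ([0.5931, 0.1531, 0.0042], 0.16)]
pot_46_centre [([0.4652, 0.1768, 0.0511], 0.83)]
pot_56_centre [([0.476, 0.3215, 0.0569], 0.86)]
saucer_46_floor [([0.4556, -0.3144, 0.0066], 0.47)]
saucer_57_floor [([0.5988, 0.3248, 0.003], 0.55)]
saucer_68_floor [([0.4845, -0.1626, 0.0012], 0.73)]
saucer_80_floor []
open_pot_centre [([0.4861, -0.0046, 0.0314], 0.75)]
rinse_bowl_centre [([0.5777, -0.0096, 0.0249], 0.78), ([0.4847, -0.1631, 0.0037], 0.25)]
side [[410.42507495839004, 0.0, 252.31103988645543], [0.0, 410.42507495839004, 190.959257007
[... 520 characters left out ...]
.4601, -0.3143, 0.0014], 0.78)]
saucer_57_floor [([0.6032, 0.3246, 0.0022], 0.76), ([0.4853, -0.1676, 0.0036], 0.28)]
saucer_68_floor [([0.4866, -0.1681, -0.0014], 0.95)]
saucer_80_floor [([0.5929, 0.1507, 0.0081], 0.75)]
open_pot_centre [([0.4738, -0.0133, 0.0353], 0.94)]
rinse_bowl_centre [([0.5977, 0.0074, 0.026], 0.89)]
wrist [[287.86011538229604, 0.0, 259.58209079994634], [0.0, 287.86011538229604, 190.273734627512], [0.0, 0.0, 1.0]] [-0.05066713  0.          0.          0.          0.        ] [[ 9.99998288e-01  1.55765420e-04  1.84402011e-03]
 [-3.51291785e-04 -9.62355500e-01  2.71793615e-01]
 [ 1.81693894e-03 -2.71793797e-01 -9.62353797e-01]] [-0.65203924 -0.03042406  0.38975029]
1.15
```

View pics/a_scene.png

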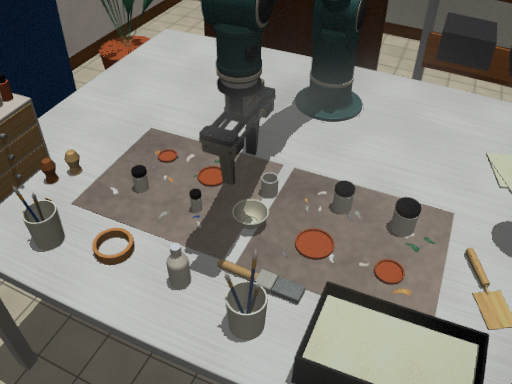

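View pics/a_side.png

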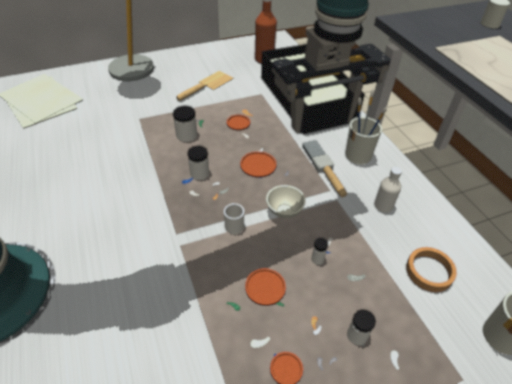

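View pics/a_wrist.png

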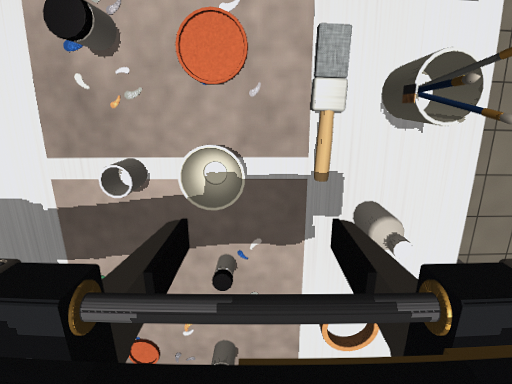

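Pots and saucers are clear: black lids in the scene view at (139,172), (196,195), (344,190), (407,208), and red discs at (167,156), (211,176), (315,244), (389,271). Next I'll refine their positions by fitting silhouettes in both views.

```bash
cat > h.py <<'E'
import numpy as np, cv2
from bench import telemetry, imaging
from scipy.optimize import least_squares
def proj(im,P):
    r,_=cv2.Rodrigues(np.array(im['R'])); return cv2.projectPoints(np.array(P,float),r,np.array(im['t'],float),np.array(im['K']),np.array(im['distortion']))[0].reshape(-1,2)
def circ(x,y,z,d,n=64):
    a=np.linspace(0,2*np.pi,n,endpoint=False); return np.c_[x+d/2*np.cos(a),y+d/2*np.sin(a),np.full(n,z)]
def red(im):
    h=cv2.cvtColor(im['pixels'],cv2.COLOR_RGB2HSV); return (((h[...,0]<9)|(h[...,0]>174))&(h[...,1]>150)&(h[...,2]>60)).astype(np.uint8)
def black(im): return (im['pixels'].max(2)<45).astype(np.uint8)
def blob(mask,p,rad):
    n,l,st,c=cv2.connectedComponentsWithStats(mask)
    b=None
    for i in range(1,n):
        if st[i,4]<15: continue
        d=np.hypot(*(c[i]-p))
        if d<rad and (b is None or d<b[0]): b=(d,i)
    if b is None: return None
    i=b[1]; return c[i],st[i,4],st[i]
def hullstat(pts):
    h=cv2.convexHull(pts.astype(np.float32)); m=cv2.moments(h); return np.array([m['m10']/m['m00'],m['m01']/m['m00']]),m['m00']
pots={26:(.604,-.142,.056),36:(.594,-.304,.062),46:(.457,.167,.068),56:(.466,.313,.074)}
sauc={46:(.458,-.315),57:(.60,.325),68:(.4855,-.165),80:(.592,.151)}
def lidpts(x,y,d,h): return np.r_[circ(x,y,h,d),circ(x,y,h-.014,d)]
def sapts(x,y,d): return np.r_[circ(x,y,.008,d+.008),circ(x,y,0.0,d+.008)]
def fit(ims,kind,size,x0,h=None,lift=0,rad=14):
    f=(lambda x,y:lidpts(x,y,size/1e3,h+lift)) if kind=='lid' else (lambda x,y:sapts(x,y,size/1e3))
    obs=[]
    for k,im in ims.items():
        p,_=hullstat(proj(im,f(*x0[:2])))
        b=blob(black(im) if kind=='lid' else red(im),p,rad)
        if b is None: print('miss',k,kind,size); continue
        obs.append((k,im,b))
    out={}
    def sol(o): return least_squares(lambda q:np.concatenate([hullstat(proj(im,f(*q)))[0]-b[0] for _,im,b in o]),x0[:2])
    for o in obs:
        r=sol([o]); out[o[0]]=(np.round(r.x,4).tolist(), 'area ratio %.2f'%(o[2][1]/hullstat(proj(o[1],f(*r.x)))[1]))
    if len(obs)>1: r=sol(obs); out['both']=np.round(r.x,4).tolist()
    return out
E
python3 - <<'E'
from h import *
ims={c:imaging.get_image(c) for c in ['scene','side']}
for d,(x,y,h) in pots.items(): print('pot',d,fit(ims,'lid',d,(x,y),h))
for d,p in sauc.items(): print('sau',d,fit(ims,'s',d,p))
for k,im in ims.items():
    v=im['pixels'][:,:,::-1].copy(); m=black(im); v[m>0]=(255,0,255); v[red(im)>0]=(0,255,0); cv2.imwrite(f'pics/b_{k}.png',v)
E
```

```text
pot 26 {'scene': ([0.6014, -0.1401], 'area ratio 0.81'), 'side': ([0.5989, -0.1405], 'area ratio 0.61'), 'both': [0.5996, -0.1405]}
pot 36 {'scene': ([0.5933, -0.3031], 'area ratio 0.85'), 'side': ([0.591, -0.3049], 'area ratio 0.71'), 'both': [0.5914, -0.3046]}
pot 46 {'scene': ([0.4666, 0.1753], 'area ratio 0.28'), 'side': ([0.4501, 0.1741], 'area ratio 0.68'), 'both': [0.4551, 0.1746]}
pot 56 {'scene': ([0.4613, 0.3249], 'area ratio 0.86'), 'side': ([0.4579, 0.3234], 'area ratio 0.67'), 'both': [0.4591, 0.3245]}
miss side s 46
sau 46 {'scene': ([0.4585, -0.3293], 'area ratio 0.11')}
miss side s 57
sau 57 {'scene': ([0.6037, 0.3053], 'area ratio 0.03')}
miss scene s 68
miss side s 68
sau 68 {}
miss side s 80
sau 80 {'scene': ([0.5952, 0.1314], 'area ratio 0.02')}
```

```bash
python3 - <<'E'
from h import *
ims={c:imaging.get_image(c) for c in ['scene','side']}
for k,im in ims.items():
    h=cv2.cvtColor(im['pixels'],cv2.COLOR_RGB2HSV)
    for d,p in sauc.items():
        u,v=proj(im,[[*p,.003]])[0].astype(int); print(k,d,h[v,u],h[v-2,u+3])
    for d,(x,y,z) in pots.items():
        u,v=proj(im,[[x,y,z]])[0].astype(int); print(k,d,im['pixels'][v,u],im['pixels'][v+2,u-2])
E
python3 - <<'E'
import re
s=open('h.py').read()
s=s.replace("(h[...,0]<9)|(h[...,0]>174))&(h[...,1]>150)","(h[...,0]<14)|(h[...,0]>174))&(h[...,1]>140)").replace(".max(2)<45",".max(2)<75")
open('h.py','w').write(s)
E
python3 - <<'E'
from h import *
ims={c:imaging.get_image(c) for c in ['scene','side']}
for d,(x,y,h) in pots.items(): print('pot',d,fit(ims,'lid',d,(x,y),h))
for d,p in sauc.items(): print('sau',d,fit(ims,'s',d,p))
V=[]
for k,im in ims.items():
    v=im['pixels'][:,:,::-1].copy(); m=black(im); v[m>0]=(255,0,255); v[red(im)>0]=(0,255,0); cv2.imwrite(f'pics/b_{k}.png',v)
E
```

```text
scene 46 [  9 171 158] [  8 166 161]
scene 57 [  8 165 159] [  9 171 155]
scene 68 [  9 176 158] [  9 179 154]
scene 80 [  9 174 155] [  9 170 156]
scene 26 [21 21 20] [25 24 26]
scene 36 [25 23 26] [27 26 23]
scene 46 [47 44 44] [45 45 46]
scene 56 [39 38 39] [42 42 40]
side 46 [ 10 178 188] [  9 173 186]
side 57 [  9 175 182] [  9 173 183]
side 68 [ 10 171 183] [ 10 175 184]
side 80 [  9 174 182] [  9 175 181]
side 26 [35 35 37] [36 36 35]
side 36 [39 40 39] [40 40 40]
side 46 [32 31 33] [32 32 33]
side 56 [30 30 31] [32 32 33]
pot 26 {'scene': ([0.602, -0.14], 'area ratio 0.93'), 'side': ([0.5992, -0.1391], 'area ratio 0.95'), 'both': [0.6002, -0.1392]}
pot 36 {'scene': ([0.5939, -0.3025], 'area ratio 0.99'), 'side': ([0.5913, -0.3048], 'area ratio 0.87'), 'both': [0.5916, -0.3045]}
pot 46 {'scene': ([0.4523, 0.174], 'area ratio 0.91'), 'side': ([0.4501, 0.1741], 'area ratio 0.85'), 'both': [0.4506, 0.1739]}
pot 56 {'scene': ([0.4612, 0.3245], 'area ratio 0.94'), 'side': ([0.4578, 0.3225], 'area ratio 0.81'), 'both': [0.459, 0.3242]}
sau 46 {'scene': ([0.4551, -0.3136], 'area ratio 0.79'), 'side': ([0.454, -0.3132], 'area ratio 0.85'), 'both': [0.4542, -0.3133]}
sau 57 {'scene': ([0.6014, 0.3248], 'area ratio 0.86'), 'side': ([0.6013, 0.325], 'area ratio 0.72'), 'both': [0.6014, 0.3248]}
sau 68 {'scene': ([0.4827, -0.1657], 'area ratio 0.76'), 'side': ([0.4793, -0.1619], 'area ratio 0.89'), 'both': [0.4805, -0.1635]}
sau 80 {'scene': ([0.5914, 0.152], 'area ratio 0.91'), 'side': ([0.5907, 0.1529], 'area ratio 0.82'), 'both': [0.5909, 0.1523]}
```

View pics/b_scene.png

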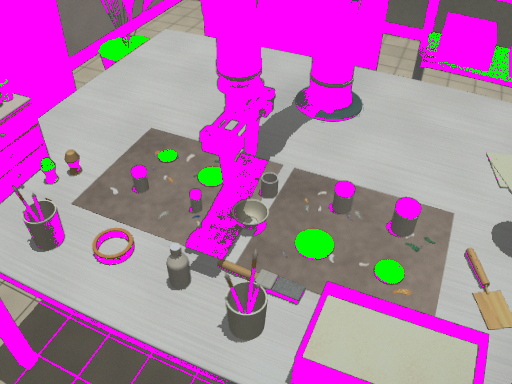

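View pics/b_side.png

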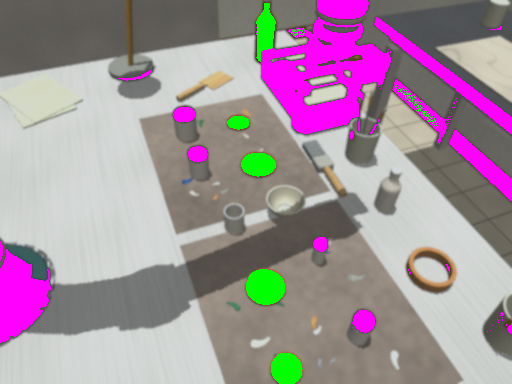

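>>> apply_moves(
  series=[
    [[-17,-46,0],0,91],
    [[-33,-93,0],0,91],
    [[-49,-139,0],0,91],
    [[-49,-139,-40],0,91],
    [[-49,-139,-90],0,91],
    [[-49,-139,-130],0,91],
    [[-49,-139,-130],0,91],
    [[-49,-139,-130],0,91],
  ],
)

```text
time_s: 2.45
tool_pos: [0.6021, -0.1392, 0.0941]
tool_rot: [1.0, -0.0, 0.001, 0.0]
contact_force: [1.1, -0.6, 0.9]
width: 0.0909
```

Run:
```python
from h import *
im=imaging.get_image('wrist'); v=im['pixels'][:,:,::-1].copy()
for d,(x,y,h) in pots.items(): print('pot',d,fit({'w':im},'lid',d,(x,y),h,rad=40))
cv2.imwrite('pics/c_wrist.png',v)
sc=imaging.get_image('scene'); print(fit({'scene':sc},'s',68,sauc[68])); cv2.imwrite('pics/c_scene.png',sc['pixels'][:,:,::-1])
```

```text
pot 26 {'w': ([0.6019, -0.1418], 'area ratio 1.02')}
miss w lid 36
pot 36 {}
miss w lid 46
pot 46 {}
miss w lid 56
pot 56 {}
{'scene': ([0.4815, -0.1608], 'area ratio 0.79')}
```

View pics/c_wrist.png

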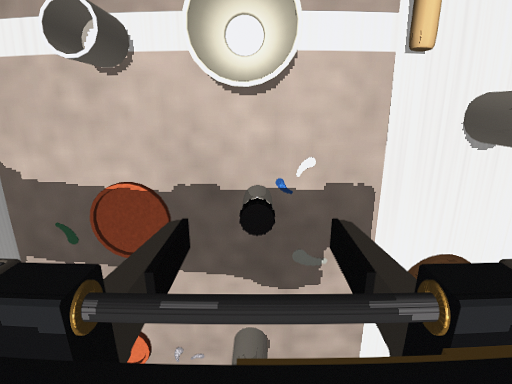

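Wrist picture: the smallest pot's lid at (257,217) is centred between the fingers, which are at about (165,250) and (350,250), with saucer_68 at (130,218). I'll descend and grip.

>>> apply_moves(
  series=[
    [[0,-1,-25],0,91],
    [[0,-1,-50],0,91],
    [[0,-1,-70],0,91],
    [[0,-1,-70],0,91],
    [[0,-1,-70],0,20],
    [[0,-1,-70],0,20],
    [[0,-1,-70],0,20],
    [[0,-1,-70],0,20],
  ],
)

```text
time_s: 3.55
tool_pos: [0.6028, -0.1404, 0.0252]
tool_rot: [1.0, -0.0, 0.002, 0.0]
contact_force: [-0.2, 0.8, -0.1]
width: 0.053
```

>>> apply_moves(
  series=[
    [[0,0,0],0,20],
    [[0,0,0],0,20],
    [[0,0,0],0,20],
    [[0,0,0],0,20],
  ],
)

```text
time_s: 4.05
tool_pos: [0.6026, -0.1404, 0.0252]
tool_rot: [1.0, -0.0, 0.002, 0.0]
contact_force: [-0.1, -0.1, 0.4]
width: 0.0254
```

>>> apply_moves(
  series=[
    [[0,0,30],0,20],
    [[0,0,70],0,20],
    [[-30,-35,80],0,20],
    [[-70,-82,80],0,20],
    [[-110,-129,80],0,20],
    [[-148,-173,60],0,20],
    [[-148,-173,30],0,20],
    [[-148,-173,30],0,20],
  ],
)

```text
time_s: 5.05
tool_pos: [0.4528, -0.3129, 0.0535]
tool_rot: [1.0, -0.001, 0.0, -0.001]
contact_force: [0.1, 0.2, -0.5]
width: 0.0257
```

```bash
cat > chk.py <<'E'
import sys
from h import *
d,s,n=int(sys.argv[1]),int(sys.argv[2]),sys.argv[3]
st=telemetry.observe(); tp=st['tool_pos']; print(np.round(tp,4),round(float(st['width']),4),st['time_s'])
lift=float(sys.argv[4])
vs=[]
for c in ['side','scene','wrist']:
    im=imaging.get_image(c); 
    print(c,'pot',fit({c:im},'lid',d,(tp[0],tp[1]),pots[d][2],lift=lift,rad=25),'sau',fit({c:im},'s',s,sauc[s],rad=20))
    u,v=proj(im,[[*sauc[s],.02]])[0].astype(int); u=min(max(u,65),447); v=min(max(v,65),319)
    vs.append(cv2.resize(im['pixels'][v-65:v+65,u-65:u+65,::-1],(390,390),interpolation=cv2.INTER_CUBIC))
cv2.imwrite(f'pics/{n}.png',cv2.resize(np.hstack(vs[:2]),(780,390)))
E
python3 chk.py 26 46 d1 .03
```

```text
[ 0.4528 -0.3129  0.0535] 0.0257 5.05
miss side lid 26
side pot {} sau {'side': ([0.4516, -0.3225], 'area ratio 0.42')}
miss scene lid 26
scene pot {} sau {'scene': ([0.4562, -0.3123], 'area ratio 0.68')}
miss wrist lid 26
wrist pot {} sau {'wrist': ([0.456, -0.3047], 'area ratio 0.51')}
```

View pics/d1.png

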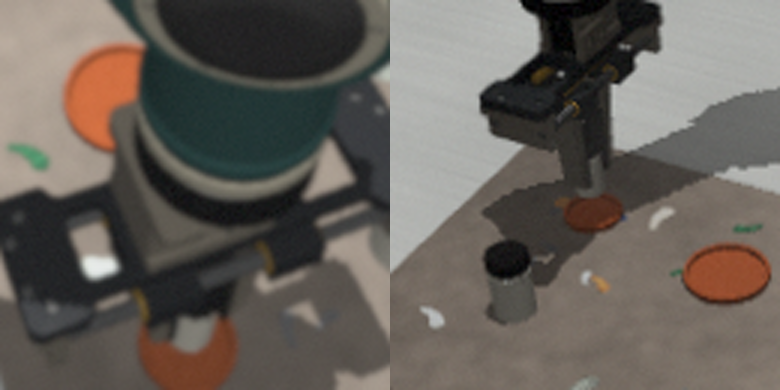

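The white pot hangs directly over the small saucer in both crops. I'll lower and release.

>>> apply_moves(
  series=[
    [[2,0,-10],0,20],
    [[2,0,-18],0,20],
    [[2,0,-22],0,20],
    [[2,0,-25],0,20],
    [[2,0,-25],0,20],
  ],
)

```text
time_s: 5.82
tool_pos: [0.4577, -0.3128, 0.0308]
tool_rot: [1.0, 0.001, 0.002, 0.0]
contact_force: [0.4, -0.7, -0.9]
width: 0.0253
```

>>> apply_moves(
  series=[
    [[-2,0,-1],0,20],
    [[-2,0,-2],0,20],
    [[-2,0,-2],0,20],
  ],
)

```text
time_s: 6.2
tool_pos: [0.4557, -0.3128, 0.0288]
tool_rot: [1.0, 0.001, 0.002, 0.0]
contact_force: [-0.7, -0.5, -0.6]
width: 0.0254
```

>>> apply_moves(
  series=[
    [[0,0,-1],0,30],
    [[0,0,-1],0,91],
    [[0,0,-1],0,91],
    [[0,0,-1],0,91],
    [[0,0,-1],0,91],
    [[0,0,-1],0,91],
    [[0,0,-1],0,91],
    [[0,0,20],0,91],
  ],
)

```text
time_s: 7.2
tool_pos: [0.4546, -0.3121, 0.0477]
tool_rot: [1.0, 0.001, 0.001, -0.0]
contact_force: [-0.0, 0.6, -0.0]
width: 0.0912
```

>>> apply_moves(
  series=[
    [[0,0,40],0,91],
    [[0,0,90],0,91],
    [[45,3,100],0,91],
    [[90,6,100],0,91],
    [[136,9,80],0,91],
    [[136,9,60],0,91],
    [[136,9,60],0,91],
    [[136,9,60],0,91],
  ],
)

```text
time_s: 8.2
tool_pos: [0.5894, -0.304, 0.1082]
tool_rot: [1.0, -0.0, 0.001, -0.0]
contact_force: [-0.3, -0.5, 0.2]
width: 0.0911
```

Run:
```python
from h import *
print(telemetry.observe()['tool_pos'],telemetry.observe()['width'])
for c in ['wrist','scene','side']:
    im=imaging.get_image(c); cv2.imwrite(f'pics/e_{c}.png',im['pixels'][:,:,::-1])
    print(c,fit({c:im},'lid',36,(.592,-.304),.062,rad=40),fit({c:im},'lid',26,(.4557,-.3128),.056,lift=.003,rad=25),fit({c:im},'s',68,sauc[68]))
```

```text
[ 0.5894276  -0.30404211  0.10816053] 0.09111132579076892
wrist {'wrist': ([0.5935, -0.3055], 'area ratio 1.00')} {'wrist': ([0.4581, -0.3132], 'area ratio 1.00')} {'wrist': ([0.4819, -0.1674], 'area ratio 0.83')}
scene {'scene': ([0.5951, -0.2707], 'area ratio 13.41')} {'scene': ([0.458, -0.3116], 'area ratio 1.00')} {'scene': ([0.4804, -0.1626], 'area ratio 0.86')}
side {'side': ([0.5913, -0.3051], 'area ratio 0.88')} {'side': ([0.4556, -0.3127], 'area ratio 0.97')} {'side': ([0.4793, -0.1626], 'area ratio 0.87')}
```

View pics/e_wrist.png

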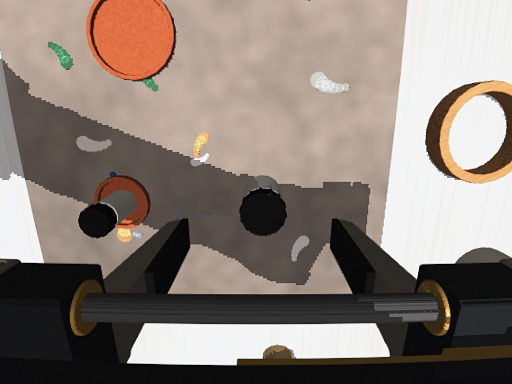

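View pics/e_scene.png

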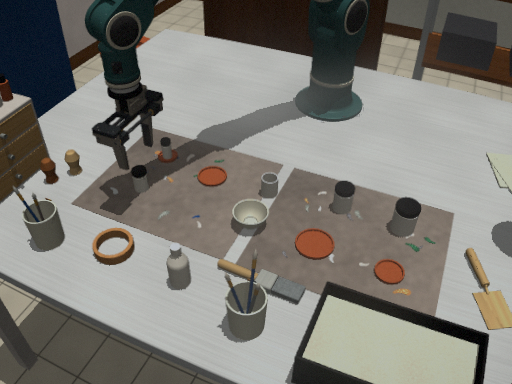

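The smallest pot stands inside its saucer (wrist view: saucer at (122,200), lid displaced by perspective at (97,220)). The second pot's lid is at (263,212) between the fingers.

>>> apply_moves(
  series=[
    [[3,-1,-30],0,91],
    [[3,-1,-60],0,91],
    [[3,-1,-82],0,91],
    [[3,-1,-82],0,91],
    [[3,-1,-82],0,28],
    [[3,-1,-82],0,28],
    [[3,-1,-82],0,28],
    [[3,-1,-82],0,28],
  ],
)

```text
time_s: 9.35
tool_pos: [0.5936, -0.305, 0.0275]
tool_rot: [1.0, 0.0, 0.002, 0.0]
contact_force: [-0.2, 0.1, 0.1]
width: 0.053
```

>>> apply_moves(
  series=[
    [[0,0,0],0,28],
    [[0,0,0],0,28],
    [[0,0,0],0,28],
    [[0,0,0],0,28],
  ],
)

```text
time_s: 9.85
tool_pos: [0.5935, -0.3051, 0.0276]
tool_rot: [1.0, 0.0, 0.002, 0.0]
contact_force: [-0.4, -0.5, 1.6]
width: 0.0354
```

>>> apply_moves(
  series=[
    [[0,0,30],0,28],
    [[0,0,75],0,28],
    [[0,20,100],0,28],
    [[1,60,100],0,28],
    [[2,110,100],0,28],
    [[3,160,100],0,28],
    [[4,210,100],0,28],
    [[5,260,100],0,28],
  ],
)

```text
time_s: 10.85
tool_pos: [0.5983, -0.0434, 0.1274]
tool_rot: [1.0, 0.0, 0.002, 0.0]
contact_force: [-0.1, 0.1, -1.0]
width: 0.0351
```

>>> apply_moves(
  series=[
    [[0,50,0],0,28],
    [[1,105,0],0,28],
    [[1,160,0],0,28],
    [[2,215,0],0,28],
    [[2,270,0],0,28],
    [[3,325,0],0,28],
    [[3,368,0],0,28],
    [[3,368,-20],0,28],
  ],
)

```text
time_s: 11.85
tool_pos: [0.6004, 0.3311, 0.1081]
tool_rot: [1.0, 0.004, 0.003, -0.002]
contact_force: [0.1, 0.2, -0.6]
width: 0.0354
```

>>> apply_moves(
  series=[
    [[0,0,-20],0,28],
    [[0,0,-35],0,28],
    [[0,0,-46],0,28],
    [[0,0,-46],0,28],
  ],
)

```text
time_s: 12.35
tool_pos: [0.6002, 0.3298, 0.061]
tool_rot: [1.0, 0.003, 0.002, -0.002]
contact_force: [0.3, -0.3, -0.6]
width: 0.0358
```

```bash
python3 chk.py 36 57 f1 .03
```

```text
[0.6002 0.3298 0.061 ] 0.0358 12.35
miss side lid 36
side pot {} sau {'side': ([0.6008, 0.3233], 'area ratio 0.69')}
miss scene lid 36
scene pot {} sau {'scene': ([0.6065, 0.3239], 'area ratio 0.70')}
miss wrist lid 36
wrist pot {} sau {'wrist': ([0.6042, 0.3389], 'area ratio 0.37')}
```

View pics/f1.png

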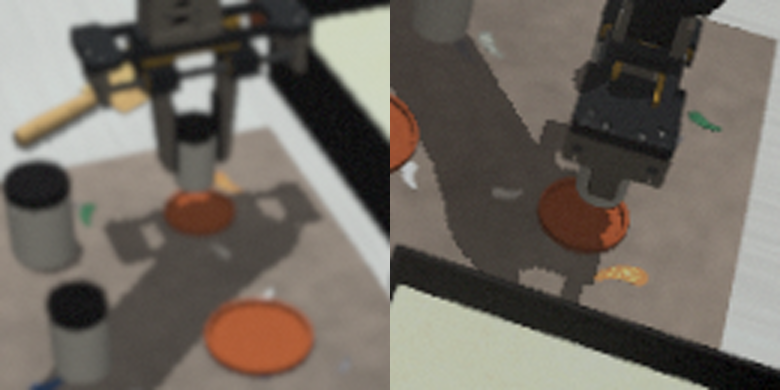

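The pot hangs above saucer_57 in both crops, about 5 mm far in y; I'll correct that while lowering.

>>> apply_moves(
  series=[
    [[1,-5,-8],0,28],
    [[1,-5,-16],0,28],
    [[1,-5,-22],0,28],
    [[1,-5,-26],0,28],
    [[1,-5,-28],0,28],
    [[1,-5,-28],0,28],
    [[1,-5,-28],0,28],
  ],
)

```text
time_s: 13.38
tool_pos: [0.6023, 0.3262, 0.0351]
tool_rot: [1.0, 0.003, 0.004, -0.003]
contact_force: [-0.5, 0.1, -1.3]
width: 0.0353
```

>>> apply_moves(
  series=[
    [[0,-1,-2],0,28],
    [[0,-1,-4],0,28],
    [[0,-1,-4],0,28],
    [[0,-1,-4],0,28],
  ],
)

```text
time_s: 13.88
tool_pos: [0.6023, 0.3252, 0.0311]
tool_rot: [1.0, 0.003, 0.004, -0.003]
contact_force: [-0.5, -0.5, -0.4]
width: 0.0354
```

>>> apply_moves(
  series=[
    [[0,0,-1],0,40],
    [[0,0,-1],0,91],
    [[0,0,-1],0,91],
    [[0,0,-1],0,91],
    [[0,0,-1],0,91],
    [[0,0,-1],0,91],
    [[0,0,-1],0,91],
    [[0,0,20],0,91],
  ],
)

```text
time_s: 14.88
tool_pos: [0.601, 0.3244, 0.0501]
tool_rot: [1.0, 0.003, 0.002, -0.002]
contact_force: [0.3, 0.4, 0.2]
width: 0.0907
```

>>> apply_moves(
  series=[
    [[0,0,40],0,91],
    [[0,0,90],0,91],
    [[-40,-40,110],0,91],
    [[-80,-80,110],0,91],
    [[-120,-120,110],0,91],
    [[-151,-152,90],0,91],
    [[-151,-152,80],0,91],
    [[-151,-152,80],0,91],
  ],
)

```text
time_s: 15.88
tool_pos: [0.4508, 0.173, 0.1309]
tool_rot: [1.0, 0.003, 0.003, -0.002]
contact_force: [0.5, 0.8, -0.7]
width: 0.0911
```

Run:
```python
from h import *
print(telemetry.observe()['tool_pos'],telemetry.observe()['width'])
for c in ['wrist','scene','side']:
    im=imaging.get_image(c); cv2.imwrite(f'pics/g_{c}.png',im['pixels'][:,:,::-1])
    print(c,fit({c:im},'lid',46,(.451,.173),.068,rad=40),fit({c:im},'lid',36,(.602,.325),.062,lift=.003,rad=25),fit({c:im},'s',68,sauc[68]),fit({c:im},'s',80,sauc[80]))
```

```text
[0.45080885 0.17304569 0.13089056] 0.09109603342644802
miss wrist lid 46
miss wrist s 68
wrist {} {'wrist': ([0.6037, 0.3209], 'area ratio 0.74')} {} {'wrist': ([0.594, 0.1517], 'area ratio 0.91')}
miss scene lid 46
scene {} {'scene': ([0.6036, 0.3254], 'area ratio 0.95')} {'scene': ([0.4801, -0.1625], 'area ratio 0.86')} {'scene': ([0.5915, 0.1521], 'area ratio 0.91')}
side {'side': ([0.4499, 0.1738], 'area ratio 0.86')} {'side': ([0.601, 0.3242], 'area ratio 0.75')} {'side': ([0.4793, -0.1626], 'area ratio 0.88')} {'side': ([0.5907, 0.153], 'area ratio 0.82')}
```

View pics/g_wrist.png

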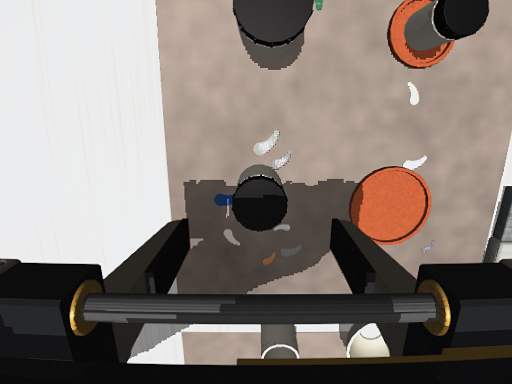

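View pics/g_side.png

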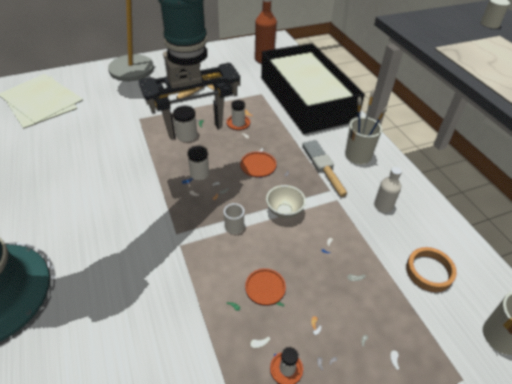

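Both placed pots stand in their saucers (side view (238,112) and (289,360)). The third pot's lid is at (260,203) in the wrist view, between the fingers.

>>> apply_moves(
  series=[
    [[0,1,-30],0,91],
    [[0,1,-60],0,91],
    [[0,1,-85],0,91],
    [[0,1,-103],0,91],
    [[0,1,-103],0,91],
    [[0,1,-103],0,38],
    [[0,1,-103],0,38],
    [[0,1,-103],0,38],
  ],
)

```text
time_s: 17.02
tool_pos: [0.4518, 0.1749, 0.0286]
tool_rot: [1.0, 0.004, 0.004, -0.003]
contact_force: [0.7, -0.7, 0.0]
width: 0.0631
```

>>> apply_moves(
  series=[
    [[0,0,0],0,38],
    [[0,0,0],0,38],
    [[0,0,0],0,38],
    [[0,0,0],0,38],
  ],
)

```text
time_s: 17.52
tool_pos: [0.4518, 0.1749, 0.0289]
tool_rot: [1.0, 0.004, 0.004, -0.003]
contact_force: [-1.2, -0.2, 6.4]
width: 0.0455
```

>>> apply_moves(
  series=[
    [[0,0,30],0,38],
    [[0,0,75],0,38],
    [[1,-10,100],0,38],
    [[5,-50,100],0,38],
    [[9,-100,100],0,38],
    [[13,-150,100],0,38],
    [[17,-200,100],0,38],
    [[21,-250,100],0,38],
  ],
)

```text
time_s: 18.52
tool_pos: [0.4726, -0.0767, 0.1287]
tool_rot: [1.0, 0.004, 0.004, -0.003]
contact_force: [1.3, 0.6, -0.9]
width: 0.0452
```

>>> apply_moves(
  series=[
    [[4,-40,0],0,38],
    [[8,-75,0],0,38],
    [[8,-87,0],0,38],
    [[8,-87,-20],0,38],
    [[8,-87,-40],0,38],
    [[8,-87,-60],0,38],
    [[8,-87,-72],0,38],
    [[8,-87,-72],0,38],
  ],
)

```text
time_s: 19.52
tool_pos: [0.48, -0.1629, 0.0559]
tool_rot: [1.0, 0.004, 0.003, -0.003]
contact_force: [0.2, 0.1, -2.1]
width: 0.0457
```

```bash
python3 chk.py 46 68 i1 .03
```

```text
[ 0.48   -0.1629  0.0559] 0.0457 19.525
side pot {'side': ([0.4958, -0.1214], 'area ratio 7.95')} sau {'side': ([0.4743, -0.176], 'area ratio 0.40')}
miss scene lid 46
scene pot {} sau {'scene': ([0.4875, -0.1576], 'area ratio 0.60')}
miss wrist lid 46
miss wrist s 68
wrist pot {} sau {}
```

View pics/i1.png

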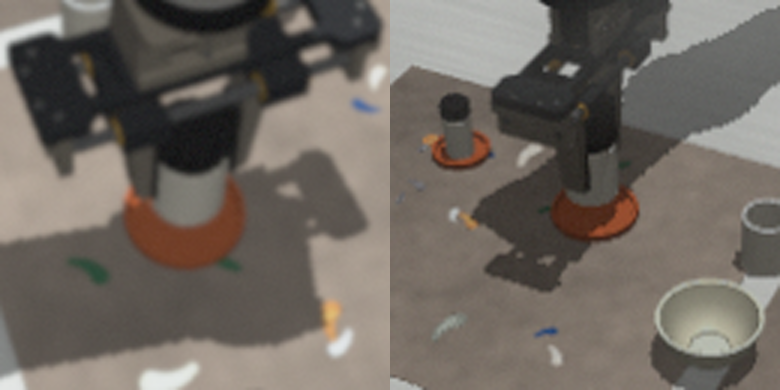

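Centred over saucer_68 in both crops, about 24 mm above its resting height; I'll lower it.

>>> apply_moves(
  series=[
    [[0,0,-8],0,38],
    [[0,0,-14],0,38],
    [[0,0,-19],0,38],
    [[0,0,-22],0,38],
    [[0,0,-23],0,38],
    [[0,0,-23],0,38],
    [[0,0,-23],0,38],
  ],
)

```text
time_s: 20.55
tool_pos: [0.4812, -0.1636, 0.0344]
tool_rot: [1.0, 0.004, 0.004, -0.002]
contact_force: [-0.5, 0.1, -1.3]
width: 0.0459
```

>>> apply_moves(
  series=[
    [[0,0,-1],0,38],
    [[0,0,-2],0,38],
    [[0,0,-2],0,38],
    [[0,0,-2],0,38],
  ],
)

```text
time_s: 21.05
tool_pos: [0.4812, -0.1636, 0.0324]
tool_rot: [1.0, 0.004, 0.004, -0.002]
contact_force: [0.1, 0.2, -1.8]
width: 0.0457
```

>>> apply_moves(
  series=[
    [[0,0,-1],0,50],
    [[0,0,-1],0,91],
    [[0,0,-1],0,91],
    [[0,0,-1],0,91],
    [[0,0,-1],0,91],
    [[0,0,-1],0,91],
    [[0,0,-1],0,91],
    [[0,0,20],0,91],
  ],
)

```text
time_s: 22.05
tool_pos: [0.48, -0.1633, 0.0515]
tool_rot: [1.0, 0.004, 0.003, -0.003]
contact_force: [0.2, 0.2, 0.2]
width: 0.091
```

>>> apply_moves(
  series=[
    [[0,0,40],0,91],
    [[0,0,90],0,91],
    [[-2,45,120],0,91],
    [[-4,100,120],0,91],
    [[-7,155,120],0,91],
    [[-10,210,120],0,91],
    [[-13,265,120],0,91],
    [[-16,320,120],0,91],
  ],
)

```text
time_s: 23.05
tool_pos: [0.4637, 0.1584, 0.1717]
tool_rot: [1.0, 0.004, 0.003, -0.003]
contact_force: [-0.2, 0.4, 0.4]
width: 0.0907
```

>>> apply_moves(
  series=[
    [[-2,55,0],0,91],
    [[-3,110,0],0,91],
    [[-5,165,0],0,91],
    [[-5,165,-20],0,91],
    [[-5,165,-35],0,91],
    [[-5,165,-35],0,91],
  ],
)

```text
time_s: 23.8
tool_pos: [0.4582, 0.3218, 0.1353]
tool_rot: [1.0, 0.003, 0.002, -0.002]
contact_force: [0.5, -0.2, 0.6]
width: 0.0912
```

Run:
```python
from h import *
print(telemetry.observe()['tool_pos'],telemetry.observe()['width'])
for c in ['wrist','scene','side']:
    im=imaging.get_image(c); cv2.imwrite(f'pics/j_{c}.png',im['pixels'][:,:,::-1])
    print(c,fit({c:im},'lid',56,(.459,.323),.074,rad=40),fit({c:im},'lid',46,(.481,-.163),.068,lift=.003,rad=25),fit({c:im},'s',80,sauc[80]))
```

```text
[0.45817938 0.32181991 0.13534205] 0.09117588117794312
miss wrist lid 46
miss wrist s 80
wrist {'wrist': ([0.461, 0.3237], 'area ratio 1.00')} {} {}
scene {'scene': ([0.4214, 0.2793], 'area ratio 14.28')} {'scene': ([0.484, -0.1633], 'area ratio 0.95')} {'scene': ([0.5914, 0.1521], 'area ratio 0.91')}
side {'side': ([0.4579, 0.3224], 'area ratio 0.84')} {'side': ([0.4806, -0.1645], 'area ratio 0.89')} {'side': ([0.5906, 0.1532], 'area ratio 0.83')}
```

View pics/j_wrist.png

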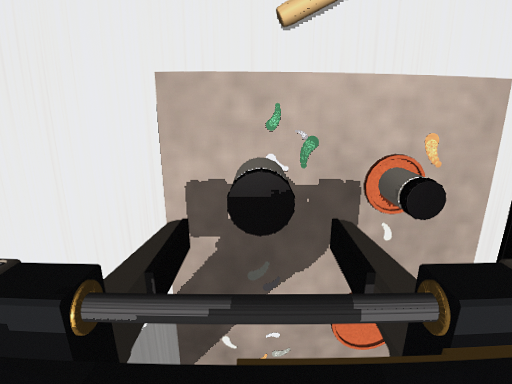

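View pics/j_scene.png

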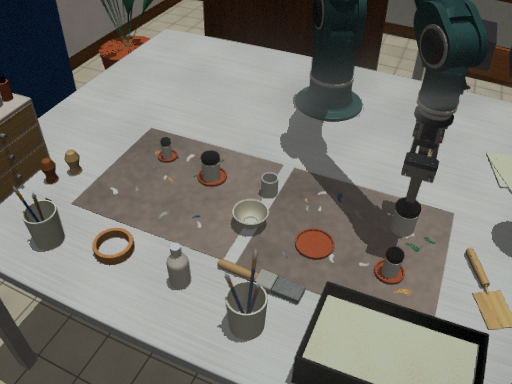

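Three pots sit in their saucers (scene view (166,150), (211,168), (391,265)). The largest lid is at (261,202) in the wrist view, centred between the fingers.

>>> apply_moves(
  series=[
    [[1,1,-30],0,91],
    [[1,1,-60],0,91],
    [[1,1,-85],0,91],
    [[1,1,-105],0,91],
    [[1,1,-105],0,91],
    [[1,1,-105],0,48],
    [[1,1,-105],0,48],
    [[1,1,-105],0,48],
  ],
)

```text
time_s: 24.95
tool_pos: [0.4608, 0.3241, 0.0331]
tool_rot: [1.0, 0.003, 0.004, -0.004]
contact_force: [-1.0, 0.8, -0.6]
width: 0.0633
```

>>> apply_moves(
  series=[
    [[0,0,0],0,48],
    [[0,0,0],0,48],
    [[0,0,0],0,48],
    [[0,0,0],0,48],
  ],
)

```text
time_s: 25.45
tool_pos: [0.4607, 0.3242, 0.0333]
tool_rot: [1.0, 0.003, 0.004, -0.004]
contact_force: [-0.8, -0.7, 3.8]
width: 0.0556
```

>>> apply_moves(
  series=[
    [[0,0,25],0,48],
    [[0,0,65],0,48],
    [[5,-20,100],0,48],
    [[30,-60,100],0,48],
    [[65,-105,100],0,48],
    [[100,-145,100],0,48],
    [[130,-171,90],0,48],
    [[130,-171,75],0,48],
  ],
)

```text
time_s: 26.45
tool_pos: [0.5934, 0.149, 0.1077]
tool_rot: [1.0, 0.0, 0.005, -0.003]
contact_force: [-1.0, 1.4, -3.3]
width: 0.0555
```

>>> apply_moves(
  series=[
    [[0,0,-20],0,48],
    [[0,0,-40],0,48],
    [[0,0,-48],0,48],
    [[0,0,-48],0,48],
  ],
)

```text
time_s: 26.95
tool_pos: [0.5927, 0.1496, 0.059]
tool_rot: [1.0, 0.001, 0.004, -0.003]
contact_force: [0.4, 0.0, -1.9]
width: 0.0559
```

```bash
python3 chk.py 56 80 k1 .03
```

```text
[0.5927 0.1496 0.059 ] 0.0559 26.95
miss side lid 56
side pot {} sau {'side': ([0.5834, 0.1409], 'area ratio 0.45')}
miss scene lid 56
scene pot {} sau {'scene': ([0.6037, 0.1574], 'area ratio 0.50')}
miss wrist lid 56
miss wrist s 80
wrist pot {} sau {}
```

View pics/k1.png

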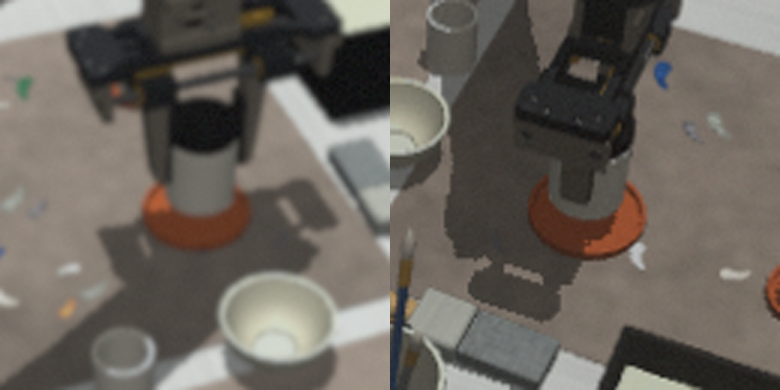

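The largest pot is over saucer_80 in both crops, about 22 mm up; I'll lower it with +3 mm in y.

>>> apply_moves(
  series=[
    [[-1,3,-8],0,48],
    [[-1,3,-14],0,48],
    [[-1,3,-18],0,48],
    [[-1,3,-20],0,48],
    [[-1,3,-21],0,48],
    [[-1,3,-21],0,48],
    [[-1,3,-21],0,48],
  ],
)

```text
time_s: 27.98
tool_pos: [0.593, 0.1525, 0.0396]
tool_rot: [1.0, 0.0, 0.006, -0.003]
contact_force: [0.1, 0.0, -2.7]
width: 0.0557
```

>>> apply_moves(
  series=[
    [[-1,0,-1],0,48],
    [[-1,0,-2],0,48],
    [[-1,0,-3],0,48],
    [[-1,0,-3],0,48],
  ],
)

```text
time_s: 28.48
tool_pos: [0.592, 0.1525, 0.0365]
tool_rot: [1.0, 0.0, 0.006, -0.003]
contact_force: [1.1, -0.4, -2.7]
width: 0.0559
```

>>> apply_moves(
  series=[
    [[0,0,-1],0,60],
    [[0,0,-1],0,91],
    [[0,0,-1],0,91],
    [[0,0,-1],0,91],
    [[0,0,-1],0,91],
    [[0,0,-1],0,91],
    [[0,0,-1],0,91],
    [[0,0,20],0,91],
  ],
)

```text
time_s: 29.48
tool_pos: [0.5907, 0.1521, 0.0558]
tool_rot: [1.0, 0.0, 0.004, -0.002]
contact_force: [0.2, -0.8, 0.5]
width: 0.0909
```

>>> apply_moves(
  series=[
    [[0,0,40],0,91],
    [[0,0,90],0,91],
    [[0,0,140],0,91],
    [[0,-50,180],0,91],
    [[0,-100,200],0,91],
    [[0,-150,200],0,91],
    [[0,-150,200],0,91],
    [[0,-150,200],0,91],
  ],
)

```text
time_s: 30.48
tool_pos: [0.5907, 0.0029, 0.2568]
tool_rot: [1.0, 0.0, 0.005, -0.003]
contact_force: [0.2, 0.5, 0.9]
width: 0.0911
```

Run:
```python
from h import *
print(telemetry.observe()['tool_pos'],telemetry.observe()['width'])
for c in ['wrist','scene','side']:
    im=imaging.get_image(c); cv2.imwrite(f'pics/l_{c}.png',im['pixels'][:,:,::-1])
    for (d,s) in [(26,46),(36,57),(46,68),(56,80)]: print(c,d,fit({c:im},'lid',d,sauc[s],pots[d][2],lift=.003,rad=25))
```

```text
[0.59065755 0.00287165 0.25684629] 0.09113906463098863
miss wrist lid 26
wrist 26 {}
miss wrist lid 36
wrist 36 {}
miss wrist lid 46
wrist 46 {}
wrist 56 {'wrist': ([0.5941, 0.151], 'area ratio 0.99')}
scene 26 {'scene': ([0.4578, -0.3121], 'area ratio 0.97')}
scene 36 {'scene': ([0.6037, 0.3253], 'area ratio 0.95')}
scene 46 {'scene': ([0.4838, -0.1633], 'area ratio 0.96')}
scene 56 {'scene': ([0.5933, 0.1526], 'area ratio 0.97')}
side 26 {'side': ([0.4548, -0.3138], 'area ratio 0.81')}
side 36 {'side': ([0.601, 0.3242], 'area ratio 0.75')}
side 46 {'side': ([0.4807, -0.1627], 'area ratio 0.97')}
side 56 {'side': ([0.591, 0.1522], 'area ratio 0.87')}
```

View pics/l_side.png

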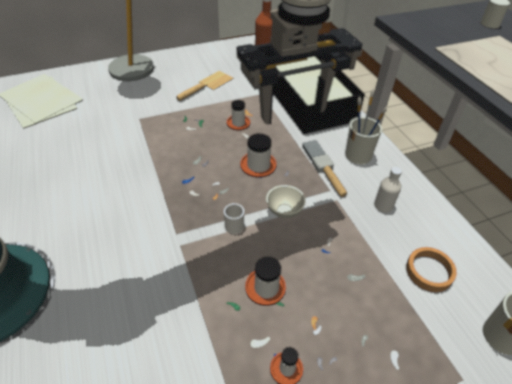

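View pics/l_scene.png

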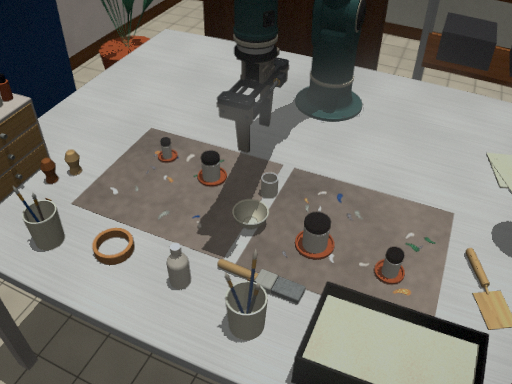

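Run:
```python
import cv2,numpy as np
from h import *
im=cv2.imread('pics/l_side.png');sc=cv2.imread('pics/l_scene.png')
import bench
def crop(v,u,w):
    return cv2.resize(v[max(0,u[1]-35):u[1]+35,max(0,u[0]-35):u[0]+35],(195,280),interpolation=cv2.INTER_CUBIC)
a=np.hstack([crop(im,p,0) for p in [(289,349),(238,115),(266,275),(259,150)]])
b=np.hstack([crop(sc,p,0) for p in [(167,152),(391,265),(211,168),(315,230)]])
cv2.imwrite('pics/l_crops.png',np.vstack([a,b]))
```

```text
(no output)
```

View pics/l_crops.png

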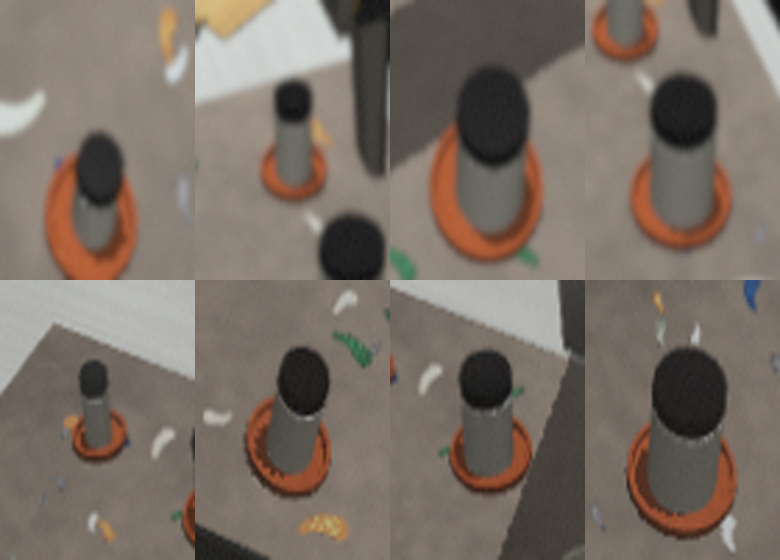

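All four pots stand upright inside their rims, the open pot (234,219) and the bowl (285,201) in the side view are where they started, and the arm is clear of everything.

```bash
python3 -c "
from bench import job; print(job.hand_in())"
```

```text
the job is handed in; nothing more can be done
None
```

All four capped pots are standing in the saucers made for them, smallest to largest. I gripped each one, lowered it to about floor height, released it, and handed the job in at about 31 s of the 117 s allowed. The hand-in reports no verdict.

- **Pot positions:** In the last pictures, the fits in the scene and side views put each pot within about 4 mm of its saucer's centre; the limit is 14 mm. All four look upright and inside their rims.
- **Open pot and rinse bowl:** They show at the same pixel positions as at the start. I checked this by eye in the pictures, not with a fit.
- **Arm at hand-in:** The gripper was open and raised well clear of everything (TCP at z = 0.257 m).
- **Checks that disagreed or failed:** The scene and side views differ from each other by 2–3 mm in x, which is about the calibration error. In the last check, the wrist view found only the largest pot's lid. In the checks made just before lowering, the arm or gripper hid the lids, so the fits failed. There I relied on the pictures and the measured tool position.

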